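# Fit the candle cup to its plinth

## Task

Take the straight-sided brass candle cup out of the pale wooden strip, set the tip of its pin down on the bare top of the brown wooden plinth about 8 cm from the hole, and slide it across the wood until the pin drops into the hole. Leave the cup standing upright with its round pan resting on the plinth, and leave the two other brass parts in the strip as they are.

Things in the scene. Friction and masses are not known exactly. Their poses are not given: they have to be found in the camera images.
- nozzle_mid (a point): Loose brass candle cup, upright, 100 mm tall, about 0.35 kg. Pin 16 mm dia. x 26 mm below a round pan 64 mm dia.; above a neck, a straight-sided cup 34 mm dia. with flat top and dark bore (no other part has these). Starts with its pin in a hole of the pale strip, pan on the strip; lifts straight out. Point: on the axis, mid-grip on the cup, 74 mm above the pin tip, 26 below the top; z up, yaw free
- hole (a point): The only hole of the brown wooden plinth, a fixed slab 150 x 240 mm, 42 mm high. Round, 36 mm wide, blind, 34 mm deep, unmarked; the pin fits loosely. Point: centre of its mouth, level with the flat bare top. z up, x along the 150 mm side, y along the 240 mm side. From here the top reaches 175 mm to +y, 65 to -y, 60 to +x, 90 to -x
- ball_mid (a point): Bystander: brass finial with the same pin and pan and a 48 mm ball on top, 102 mm tall, upright in another hole of the pale strip. Point: on its axis, 74 mm above its pin tip; z up. The strip is 84 x 280 mm, 36 mm high; its three parts stand in one row, 90 mm apart, in any order: free room for fingers across the row, little along it
- spire_mid (a point): Bystander: brass finial with the same pin and pan and a slender pointed spire, 124 mm tall, upright in the remaining hole of the pale strip. Point: on its axis, 74 mm above its pin tip; z up

How it is judged:
By the outcome, as a careful person would: the job done as asked, in the order asked, and still so for the second after the job is handed in, with the robot touching nothing.
It also fails if it takes over 42 s, if anything falls off the work surface, if the arm or the gripper's body presses on something with over 40 N, if the wrist force passes 120 N, or if a joint passes its speed limit or range.

## Robot

A 6-joint arm with a two-finger parallel gripper is mounted at the origin on the work surface. World frame = base frame: x ahead of the robot, y to its left, z up, the work surface at z = 0. Lengths are in m, angles in degrees, forces in N, time in s.
With the tool pointing down it reaches from about 0.4 to 0.825 m from the base axis. Payload 7 kg.
Tool frame: the origin (TCP) lies midway between the tips of the shut fingers; the grasp point (between the pads) lies 19 mm behind it; z points along the fingers, y is the line along which they close (so a half turn about z gives the same grasp; the last joint's range is limited). The gripper opens to 88 mm and grips with 3 to 60 N. Pads are 19 mm wide; open, the fingers measure 130 mm over their backs; the gripper's body (78 mm by 193 mm) begins 47 mm behind the grasp point.
Start: joints at [-49.326, 20.546, 0.682, 0, -70.136, -16.507], TCP at [0.276, -0.616, 0.227] pointing down, gripper open.
Joint ranges: [-176.03, 176.03], [-82.01, 121.73], [-58.28, 71.71], [-173.87, 95.51], [-174.79, -0.11], [-173.66, 173.66]. Speed limits (degrees/s): [136.94, 136.94, 172.46, 180, 180, 180].

## Interface

Orientations are given as [roll, pitch, yaw] about the fixed x, y, z axes, in that order (R = Rz(yaw) Ry(pitch) Rx(roll)).
In Python, from plant import r, eyes, workorder gives the robot as it stands.
- The arm moves only by the tool step_arm, never from a script. Its argument "plan" is a list of rows, each a list of 5 numbers: the shift along the tool's x, y, z each as a share of 25 cm, from -1 to 1, then the turn about the tool's z as a share of 60 degrees, from -1 to 1, then the finger opening in mm, from 0 to 87.6. In form: [[x, y, z, turn, jaw], ...]. A call has 1 to 12 rows; each row is the pose to reach, as a shift and turn from the pose commanded when the call began, along the tool's axes at that moment; what a row does not reach only later rows make up. A row lasts 1/12 s, in which the tool goes at most 41.7 mm and 7.16 degrees, less where a joint would pass 70% of its speed; a pose out of reach is approached as far as the arm can. A call with a number of a shift or a turn outside -1 to 1 is refused whole. A call with a gripper value outside its range is refused whole. The fingers move at their own pace and stop on an object; "newtons" is the grip in N (left out, the last holds). Time passes only in rows, so rows that repeat a pose let the fingers close. It gives the time, the measured TCP pose, the force, the opening and the grip force at its end, in the units of the state.
- r.get_state(): the state, without advancing time (a new reading comes with each control period).
- eyes.capture(name): name is "scene" or "side" or "wrist"; returns the picture (480x640x3 uint8, red, green, blue); there is no depth.
- eyes.camera_model(name): a dict with "fov_y" (degrees; the focal length in pixels is half the picture's height over the tangent of half this angle, whatever the lens; pixels are square), "cx", "cy" (the principal point, pixels), "k1" (the pictures are not rectified: a ray, as slopes to the right and down, at radius r is drawn at 1 + k1 r^2 times it, then the intrinsics apply), "world_to_cam" (4x4, takes a point from world to camera coordinates); the wrist camera has in their place "hand_eye" (4x4, takes a point from camera to tool coordinates, whose origin is the TCP and whose axes are the flange's). Camera axes: x right, y up, looking along -z (the intrinsics and any distortion apply to the point x, -y, -z); pixel columns grow to the right and rows downward; lengths in m; the calibration is good to about 2 mm. A picture is of the moment at which its call begins: read the wrist's pose just before it. camera_model takes no time and is no camera call.
- workorder.close_job(): hands the job in; it is judged then, once.
The state is a dict: "time_s": time; "joints": joint angles; "qd": joint speeds; "joint_torque": joint torques, N m; "tcp_pos": TCP position; "eef_rot": TCP orientation; "contact_force": force on the tool from outside, world axes, zero at the start; "moment": the same for the moment, N m; "gripper_width": finger opening in m; "gripper_force": force on a finger pad.
Only numpy, scipy, OpenCV 4.12 (cv2) and the standard library are available. Lean on these libraries where they do the work, as an engineer would, in place of code of your own. Each camera call takes 0.05 s, during which the arm holds its last target. There are 200 camera calls.

## Working session

There is one attempt and no reset: what is moved stays moved. The work goes in short steps, Python scripts to look and compute and a tool call to move; the robot and the scene stay as the last step left them, time stands still between calls to the robot, and variables do not carry over. Pictures are saved under pics/ and viewed, at most 10 in all, crops included, and the job is handed in when it is done.

Besides the shell and the picture viewer there is one more tool, called after ">>>" in YAML: its name, and indented under it one key for each argument. step_arm: Moves the arm, as the interface text tells. Its arguments: {"type":"object","properties":{"plan":{"type":"array"},"newtons":{"type":"number"}},"required":["plan"]}

```bash
mkdir -p pics; ls
cat > h.py <<'E'
import numpy as np, cv2
from scipy.spatial.transform import Rotation as R
from plant import r, eyes, workorder
def model(name, st=None):
    m=eyes.camera_model(name); f=240/np.tan(np.radians(m['fov_y']/2))
    if name=='wrist':
        T=np.eye(4); T[:3,:3]=R.from_euler('xyz',st['eef_rot'],degrees=True).as_matrix(); T[:3,3]=st['tcp_pos']
        c2w=T@np.array(m['hand_eye'])
    else: c2w=np.linalg.inv(np.array(m['world_to_cam']))
    return m,f,c2w
def ray(name,u,v,st=None):
    m,f,c2w=model(name,st)
    K=np.array([[f,0,m['cx']],[0,f,m['cy']],[0,0,1.]])
    x,y=cv2.undistortPoints(np.array([[[u,v]]],float),K,np.array([m['k1'],0,0,0.]))[0,0]
    d=c2w[:3,:3]@np.array([x,-y,-1]); return c2w[:3,3],d
def onz(name,u,v,z,st=None):
    o,d=ray(name,u,v,st); return o+d*(z-o[2])/d[2]
def proj(name,p,st=None):
    m,f,c2w=model(name,st); q=np.linalg.inv(c2w)@np.append(p,1); x,y=q[0]/-q[2],-q[1]/-q[2]
    s=1+m['k1']*(x*x+y*y); return np.array([m['cx']+f*x*s,m['cy']+f*y*s])
def snap(name,fn):
    st=r.get_state(); im=eyes.capture(name); cv2.imwrite('pics/'+fn,im[:,:,::-1]); return im,st
E
python3 - <<'E'
from h import *
for n in ('scene','side','wrist'):
    im,st=snap(n,n+'0.png'); m,f,c=model(n,st); print(n,f,m['k1'],c.round(3).tolist())
print(st['tcp_pos'],st['eef_rot'],st['time_s'],st['gripper_width'])
a=cv2.imread('pics/scene0.png');b=cv2.imread('pics/side0.png')
E
```

```text
pics
scene 531.6682564191776 0.0252065853588475 [[0.801, -0.471, 0.37, 0.887], [0.599, 0.614, -0.514, -0.424], [0.014, 0.633, 0.774, 0.789], [0.0, 0.0, 0.0, 1.0]]
side 559.129704245817 -0.13524620273704008 [[-0.936, 0.163, -0.311, 0.238], [-0.351, -0.49, 0.798, 0.851], [-0.022, 0.856, 0.516, 0.615], [0.0, 0.0, 0.0, 1.0]]
wrist 344.12108873522277 -0.018166694844850548 [[-0.408, -0.882, -0.235, 0.213], [0.913, -0.394, -0.107, -0.643], [0.001, -0.258, 0.966, 0.384], [0.0, 0.0, 0.0, 1.0]]
[ 0.27613539 -0.61547466  0.22575168] [ 1.79917025e+02 -9.47306767e-03 -1.55839592e+02] 0.1 0.08770938681704905
```

View pics/scene0.png

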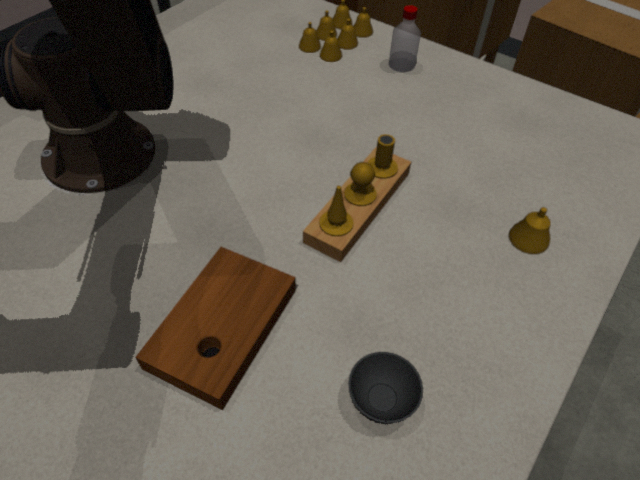

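View pics/side0.png

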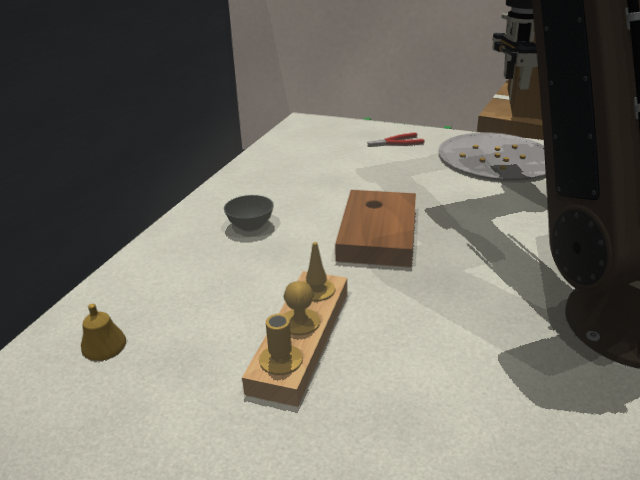

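The scene view shows the cup's top at about (386,140), the ball and spire nearer the camera, and the plinth hole at (209,347). The side view shows the cup's top at (278,322) and the hole at (374,204). Next I'll refine these positions.

```bash
cat > m.py <<'E'
from h import *
def dark(im,u,v,w,thr):
    g=im[v-w:v+w,u-w:u+w].max(axis=2); k=(g<thr).astype(np.uint8)
    n,l,s,c=cv2.connectedComponentsWithStats(k); 
    i=min(range(1,n),key=lambda i:np.hypot(*(c[i]-w))+ (999 if s[i,4]<15 else 0))
    return c[i]+[u-w,v-w], s[i]
if __name__=='__main__':
    for n,cup,hole in (('scene',(386,140),(209,347)),('side',(278,322),(374,204))):
        im=cv2.imread(f'pics/{n}0.png')[:,:,::-1]
        print(n,'cup row',im[cup[1],cup[0]-14:cup[0]+15:2].tolist()); print('hole col',im[hole[1]-18:hole[1]+19:3,hole[0]].tolist())
        c=onz(n,*cup,0.11); h=onz(n,*hole,0.042); print(c.round(4),h.round(4))
        hsv=cv2.cvtColor(im.copy(),cv2.COLOR_RGB2HSV)
        k=cv2.inRange(hsv,(0,90,30),(20,255,255)); 
        N,l,s,ce=cv2.connectedComponentsWithStats(k)
        for i in range(1,N):
            if s[i,4]>800: print(s[i],ce[i].round(0))
E
python3 m.py
python3 - <<'E'
import cv2,numpy as np
a=cv2.imread('pics/scene0.png');b=cv2.imread('pics/side0.png')
f=lambda im,u,v,w:cv2.resize(im[v-w:v+w,u-w:u+w],(300,300),interpolation=cv2.INTER_CUBIC)
cv2.imwrite('pics/c1.png',np.vstack([np.hstack([f(a,386,150,30),f(a,209,347,30)]),np.hstack([f(b,278,335,30),f(b,374,204,30)])]))
E
```

```text
scene cup row [[136, 131, 121], [137, 134, 122], [132, 126, 111], [107, 81, 32], [72, 59, 36], [48, 49, 47], [47, 49, 49], [45, 45, 45], [43, 45, 46], [46, 49, 49], [80, 66, 46], [128, 105, 60], [135, 129, 117], [137, 129, 122], [139, 133, 124]]
hole col [[94, 57, 21], [97, 55, 20], [91, 55, 24], [40, 22, 8], [37, 21, 6], [38, 21, 0], [38, 27, 16], [17, 13, 17], [20, 19, 22], [27, 21, 11], [101, 61, 28], [95, 60, 25], [94, 57, 21]]
[0.5284 0.3036 0.11  ] [ 0.5329 -0.2044  0.042 ]
[ 346    0  142   55 3891] [431.  18.]
[ 479    0   42   58 1103] [499.  24.]
[  513     0   127   118 10162] [584.  52.]
[ 303  145  108  116 3529] [356. 209.]
[  136   247   159   162 13086] [216. 325.]
side cup row [[202, 200, 180], [180, 150, 84], [171, 143, 84], [89, 91, 86], [89, 90, 85], [89, 90, 85], [90, 92, 86], [89, 90, 85], [88, 89, 84], [88, 89, 84], [88, 90, 85], [148, 125, 74], [167, 138, 77], [97, 82, 53], [95, 82, 53]]
hole col [[202, 200, 183], [199, 197, 181], [135, 97, 68], [134, 97, 67], [134, 96, 67], [82, 65, 51], [69, 57, 47], [74, 60, 47], [142, 101, 69], [144, 101, 69], [144, 102, 69], [143, 101, 69], [141, 100, 68]]
[0.5217 0.3064 0.11  ] [ 0.5268 -0.2029  0.042 ]
[ 478   66   66   73 2767] [516. 111.]
[ 336  190   80   74 4083] [379. 221.]
[ 242  244  105  154 5111] [297. 331.]
```

View pics/c1.png

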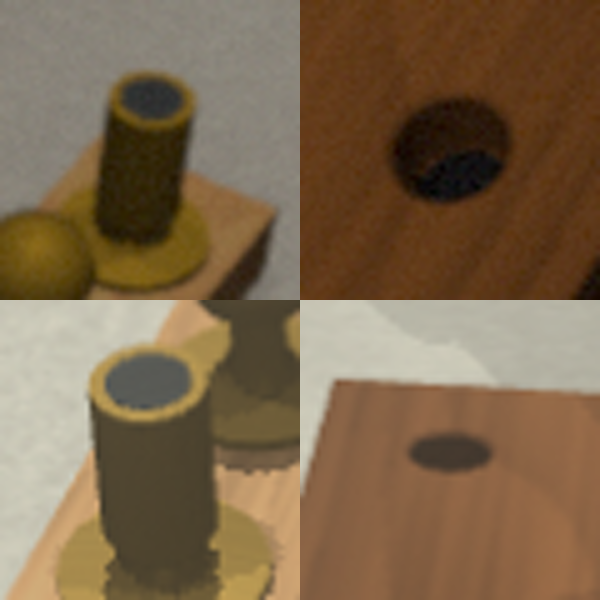

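Run:
```python
from h import *
for n,c,h in (('scene',(386.2,139.6),(209.2,347)),('side',(277.8,321.6),(374,204.6))):
    print(n,onz(n,*c,.11).round(4),onz(n,*h,.042).round(4))
P=[onz('scene',*p,.042)[:2].round(4) for p in ((222,249),(296,285),(220,397),(140,355))]
print(P)
a=P[0]-P[3];b=P[1]-P[2];print(np.degrees(np.arctan2(a[1],a[0])),np.degrees(np.arctan2(b[1],b[0])))
d=onz('scene',384,165,.038)-onz('scene',336.5,224,.038);print('row',d,np.degrees(np.arctan2(d[1],d[0])))
d=onz('side',281,359,.038)-onz('side',317,289,.038);print('row',d,np.degrees(np.arctan2(d[1],d[0])))
```

```text
scene [0.5281 0.3048 0.11  ] [ 0.5332 -0.2042  0.042 ]
side [0.5223 0.3056 0.11  ] [ 0.526  -0.2002  0.042 ]
[array([ 0.4174, -0.0517]), array([ 0.5689, -0.0327]), array([ 0.6013, -0.2525]), array([ 0.4589, -0.277 ])]
100.43682808014233 98.38539694509502
row [-1.46382606e-02  1.89564338e-01  1.11022302e-16] 94.41564811341688
row [-0.0122794   0.18034546  0.        ] 93.89515540132949
```

```bash
cat >> h.py <<'E'
def to(st,p,yaw=None):
    Rm=R.from_euler('xyz',st['eef_rot'],degrees=True).as_matrix()
    s=Rm.T@(np.array(p)-st['tcp_pos'])/.25
    t=0 if yaw is None else -(((yaw-st['eef_rot'][2]+180)%360)-180)/60
    return s.round(4),round(t,3)
E
python3 - <<'E'
from h import *
st=r.get_state(); print(to(st,(.42,-.40,.26),-86),to(st,(.53,-.20,.26),-86))
E
```

```text
(array([-0.8778,  0.5512, -0.1361]), np.float64(-1.164)) (array([-1.6067,  1.101 , -0.1355]), np.float64(-1.164))
```

>>> step_arm:
  plan:
    - [-0.15,0.09,-0.13,-0.1,87]
    - [-0.29,0.18,-0.13,-0.2,87]
    - [-0.44,0.28,-0.13,-0.32,87]
    - [-0.58,0.37,-0.13,-0.44,87]
    - [-0.73,0.46,-0.13,-0.56,87]
    - [-0.88,0.55,-0.13,-0.68,87]
    - [-0.95,0.65,-0.13,-0.8,87]
    - [-1,0.75,-0.13,-0.9,87]
    - [-1,0.75,-0.13,-1,87]

```text
time_s: 0.9
tcp_pos: [0.4284, -0.3377, 0.2592]
eef_rot: [-180.0, 0.1, -95.3]
contact_force: [-1.1, -0.8, -0.9]
gripper_width: 0.0873
gripper_force: 0.0
```

Run:
```python
from h import *
st=r.get_state(); print(st['tcp_pos'],st['eef_rot'],st['joints'],to(st,(.54,-.12,.26),-86),to(st,(.54,.08,.26),-86),to(st,(.525,.305,.2),-86))
```

```text
[ 0.42840164 -0.33774238  0.25922349] [-1.79967416e+02  6.75799431e-02 -9.53037252e+01] [-17.72105991   7.1687494  -12.78234827  -0.07767535 -70.03162927
  12.44383069] (array([-0.9085, -0.364 , -0.0018]), np.float64(-0.155)) (array([-1.7051e+00, -2.9000e-01, -9.0000e-04]), np.float64(-0.155)) (array([-2.5954, -0.147 ,  0.24  ]), np.float64(-0.155))
```

>>> step_arm:
  plan:
    - [-0.16,-0.06,0,-0.05,87]
    - [-0.32,-0.12,0,-0.1,87]
    - [-0.48,-0.2,0,-0.155,87]
    - [-0.64,-0.27,0,-0.155,87]
    - [-0.8,-0.35,0,-0.155,87]
    - [-0.9,-0.36,0,-0.155,87]
    - [-0.9,-0.36,0,-0.155,87]
    - [-0.9,-0.36,0,-0.155,87]

```text
time_s: 1.57
tcp_pos: [0.5405, -0.1258, 0.2586]
eef_rot: [180.0, 0.0, -86.3]
contact_force: [-0.9, 0.2, 0.3]
gripper_width: 0.0871
gripper_force: 0.0
```

Run:
```python
from h import *
im,st=snap('wrist','w1.png'); print(st['tcp_pos'],st['eef_rot'],proj('wrist',[.53,-.202,.042],st),to(st,(.54,.12,.26),-86),to(st,(.525,.305,.2),-86))
```

```text
[ 0.54047802 -0.12581576  0.25863931] [ 1.79955194e+02  8.87567563e-03 -8.63405086e+01] [337.10346616 137.56018812] (array([-0.9814, -0.0608, -0.0053]), np.float64(-0.006)) (array([-1.7237, -0.0484,  0.2348]), np.float64(-0.006))
```

View pics/w1.png

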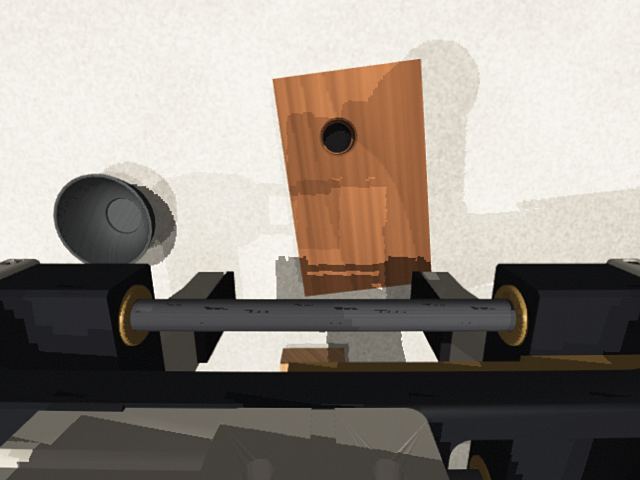

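The wrist view puts the hole mouth at about (338,136), against a predicted (337,137.6). The estimate holds, so I'll go on to the cup.

Run:
```python
from h import *
st=r.get_state()
h=onz('wrist',338,135.5,.042,st);print(h)
P=[onz('wrist',*p,.042,st)[:2] for p in((273,79),(421,59),(304,296),(431,260))];print(P)
for a,b in((0,2),(1,3)):
    d=P[b]-P[a];print(np.degrees(np.arctan2(d[1],d[0])))
```

```text
[ 0.52863014 -0.20529505  0.042     ]
[array([ 0.59805826, -0.25609973]), array([ 0.45129269, -0.28389147]), array([ 0.55553319, -0.02079066]), array([ 0.41164928, -0.07459197])]
100.24393024619731
100.72533243906007
```

>>> step_arm:
  plan:
    - [-0.16,-0.01,0,-0.006,87]
    - [-0.32,-0.02,0,-0.006,87]
    - [-0.48,-0.03,0,-0.006,87]
    - [-0.64,-0.05,0,-0.006,87]
    - [-0.8,-0.06,0,-0.006,87]
    - [-0.95,-0.06,0,-0.006,87]
    - [-1,-0.06,0,-0.006,87]
    - [-1,-0.06,0,-0.006,87]
    - [-1,-0.06,0,-0.006,87]

```text
time_s: 2.37
tcp_pos: [0.5397, 0.1222, 0.2589]
eef_rot: [180.0, -0.0, -86.2]
contact_force: [-0.1, -0.4, 0.3]
gripper_width: 0.0869
gripper_force: 0.0
```

Run:
```python
from h import *
im,st=snap('wrist','w2.png'); print(st['tcp_pos'],st['eef_rot'],to(st,(.525,.305,.2),-86))
```

```text
[0.53973412 0.12218039 0.25891578] [ 1.79973309e+02 -1.95659383e-02 -8.61533264e+01] (array([-0.7337,  0.0096,  0.2354]), np.float64(-0.003))
```

>>> step_arm:
  plan:
    - [-0.15,0.005,0,-0.003,87]
    - [-0.3,0.01,0,-0.003,87]
    - [-0.45,0.01,0.05,-0.003,87]
    - [-0.6,0.01,0.12,-0.003,87]
    - [-0.7,0.01,0.2,-0.003,87]
    - [-0.733,0.01,0.25,-0.003,87]
    - [-0.733,0.01,0.35,-0.003,87]
    - [-0.733,0.01,0.35,-0.003,87]

```text
time_s: 3.08
tcp_pos: [0.5235, 0.3027, 0.1668]
eef_rot: [179.6, -0.2, -86.1]
contact_force: [-0.9, -1.4, -1.8]
gripper_width: 0.0869
gripper_force: 0.0
```

Run:
```python
from h import *
im,st=snap('scene','s1.png'); im2,_=snap('side','d1.png'); print(st['tcp_pos'],st['eef_rot'],to(st,(.525,.305,.067),-86))
cv2.imwrite('pics/c2.png',cv2.cvtColor(np.hstack([cv2.resize(im[50:250,280:480],(400,400)),cv2.resize(im2[200:400,180:380],(400,400))]),cv2.COLOR_RGB2BGR))
```

```text
[0.52345565 0.3026593  0.16683881] [179.64173933  -0.23436312 -86.09792568] (array([-0.0106, -0.0093,  0.3993]), np.float64(-0.002))
```

View pics/c2.png

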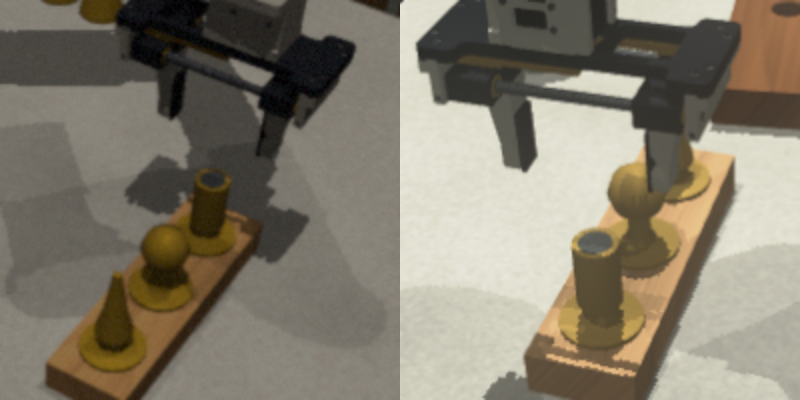

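The open fingers straddle the row above the cup, whose top is near (212,180) in the left crop and (597,240) in the right. I'll descend and close.

>>> step_arm:
  plan:
    - [0,0,0.08,0,87]
    - [-0.005,0,0.16,0,87]
    - [-0.008,0,0.24,0,87]
    - [-0.008,0,0.31,0,87]
    - [-0.008,0,0.36,0,87]
    - [-0.008,0,0.395,0,87]
    - [-0.008,0,0.395,0,87]
    - [-0.008,0,0.395,0,87]

```text
time_s: 3.85
tcp_pos: [0.5259, 0.3071, 0.074]
eef_rot: [-179.9, 0.0, -86.0]
contact_force: [-0.0, -0.6, -0.4]
gripper_width: 0.0867
gripper_force: 0.0
```

>>> step_arm:
  plan:
    - [0,0,0,0,55]
    - [0,0,0,0,45]
    - [0,0,0,0,38]
    - [0,0,0,0,32]
    - [0,0,0,0,25]
    - [0,0,0,0,20]
    - [0,0,0,0,20]
    - [0,0,0,0,20]
    - [0,0,0,0,20]
  newtons: 30

```text
time_s: 4.6
tcp_pos: [0.5249, 0.3074, 0.0728]
eef_rot: [180.0, -0.0, -86.0]
contact_force: [-1.2, 0.6, 0.3]
gripper_width: 0.0336
gripper_force: 30.0
```

>>> step_arm:
  plan:
    - [0,0,-0.03,0,20]
    - [0,0,-0.08,0,20]
    - [0,0,-0.15,0,20]
    - [0,0,-0.24,0,20]
    - [0,0,-0.34,0,20]
    - [0,0,-0.44,0,20]
    - [0,0,-0.54,0,20]
    - [0,0,-0.64,0,20]
    - [0,0,-0.71,0,20]
    - [0,0,-0.75,0,20]
    - [0,0,-0.75,0,20]
    - [0,0,-0.75,0,20]
  newtons: 40

```text
time_s: 5.6
tcp_pos: [0.5246, 0.3072, 0.2597]
eef_rot: [180.0, 0.0, -86.0]
contact_force: [-0.1, 0.6, -5.1]
gripper_width: 0.0332
gripper_force: 40.0
```

Run:
```python
from h import *
im,st=snap('scene','s2.png'); im2,_=snap('side','d2.png'); print(st['tcp_pos'],st['eef_rot'],st['contact_force'],st['gripper_width'])
a=np.radians(100.3); p=np.array([.529+.08*np.cos(a),-.204+.08*np.sin(a)]);print(p)
print(to(st,(*p,.26),-86),to(st,(*p,.12),-86))
cv2.imwrite('pics/c3.png',cv2.cvtColor(np.hstack([cv2.resize(im[20:250,250:480],(400,400)),cv2.resize(im2[150:400,130:380],(400,400))]),cv2.COLOR_RGB2BGR))
```

```text
[0.52459477 0.30724188 0.2597162 ] [ 1.79954655e+02  9.50266790e-03 -8.60083246e+01] [-0.10239384  0.5572847  -5.13301853] 0.033231561165094126
[ 0.51469582 -0.1252892 ]
(array([ 1.7232e+00,  1.5990e-01, -1.3000e-03]), np.float64(-0.0)) (array([1.7233, 0.1595, 0.5587]), np.float64(-0.0))
```

View pics/c3.png

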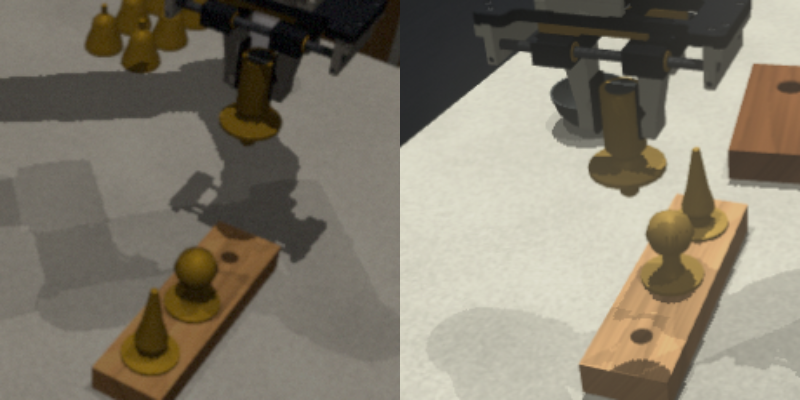

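The cup is out of the strip and held upright at (255,90) left and (627,130) right. The ball and spire are undisturbed. I'll carry it to the plinth.

>>> step_arm:
  plan:
    - [0.05,0,0,0,20]
    - [0.13,0.01,0,0,20]
    - [0.23,0.02,0,0,20]
    - [0.34,0.03,0,0,20]
    - [0.45,0.04,0,0,20]
    - [0.56,0.05,0,0,20]
    - [0.67,0.06,0,0,20]
    - [0.78,0.07,0,0,20]
    - [0.88,0.08,0,0,20]
    - [0.95,0.08,0,0,20]
    - [1,0.08,0,0,20]
    - [1,0.08,0,0,20]

```text
time_s: 6.7
tcp_pos: [0.5218, 0.0538, 0.2599]
eef_rot: [179.9, -0.0, -86.1]
contact_force: [0.3, -0.1, -3.0]
gripper_width: 0.0333
gripper_force: 40.0
```

>>> step_arm:
  plan:
    - [0.05,0,0,0,20]
    - [0.13,0.01,0,0,20]
    - [0.23,0.02,0,0,20]
    - [0.34,0.03,0,0,20]
    - [0.45,0.05,0.03,0,20]
    - [0.56,0.06,0.08,0,20]
    - [0.65,0.08,0.16,0,20]
    - [0.7,0.08,0.25,0,20]
    - [0.72,0.08,0.34,0,20]
    - [0.723,0.08,0.42,0,20]
    - [0.723,0.08,0.46,0,20]
    - [0.723,0.08,0.46,0,20]

```text
time_s: 7.7
tcp_pos: [0.5135, -0.1252, 0.1428]
eef_rot: [179.7, 0.0, -86.0]
contact_force: [-0.7, -0.1, -3.6]
gripper_width: 0.0335
gripper_force: 40.0
```

Run:
```python
from h import *
im,st=snap('scene','s3.png'); im2,_=snap('side','d3.png');im3,_=snap('wrist','w3.png'); print(st['tcp_pos'],st['eef_rot'],st['contact_force'])
print(to(st,(.5147,-.1253,.1048),-86), proj('scene',[.5147,-.1253,.042]), proj('side',[.5147,-.1253,.042]))
f=lambda i:cv2.resize(i,(400,300))
cv2.imwrite('pics/c4.png',cv2.cvtColor(np.vstack([np.hstack([cv2.resize(im[240:420,120:360],(400,300)),cv2.resize(im2[120:270,300:500],(400,300))]),np.hstack([cv2.resize(im3[100:420,110:536],(400,300)),f(im3)])]),cv2.COLOR_RGB2BGR))
```

```text
[ 0.51354405 -0.12515996  0.1427709 ] [ 1.79718636e+02  1.24986417e-02 -8.60073091e+01] [-0.68460714 -0.10419951 -3.577928  ]
(array([ 0.0009, -0.0053,  0.1519]), np.float64(-0.0)) [234.89486416 305.82677122] [369.25678998 221.35816403]
```

View pics/c4.png

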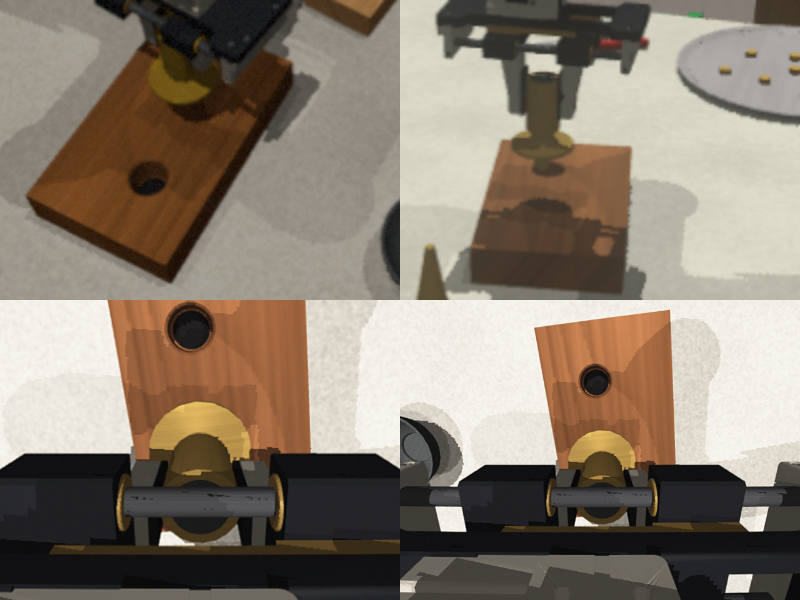

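The cup hangs upright over bare wood, with the hole ahead of it and clear. I'll lower it gently.

>>> step_arm:
  plan:
    - [0,0,0.04,0,20]
    - [0,-0.003,0.08,0,20]
    - [0,-0.005,0.11,0,20]
    - [0,-0.005,0.13,0,20]
    - [0,-0.005,0.13,0,20]
    - [0,-0.005,0.13,0,20]

```text
time_s: 8.35
tcp_pos: [0.5163, -0.125, 0.1124]
eef_rot: [179.9, -0.0, -86.0]
contact_force: [-0.9, -0.2, -3.8]
gripper_width: 0.0332
gripper_force: 40.0
```

>>> step_arm:
  plan:
    - [0,0,0.003,0,20]
    - [0,0,0.006,0,20]
    - [0,0,0.009,0,20]
    - [0,0,0.012,0,20]
    - [0,0,0.012,0,20]

```text
time_s: 8.77
tcp_pos: [0.5165, -0.125, 0.1098]
eef_rot: [-180.0, 0.0, -86.0]
contact_force: [-0.1, 0.4, -3.1]
gripper_width: 0.0331
gripper_force: 40.0
```

>>> step_arm:
  plan:
    - [0,0,0.004,0,20]
    - [0,0,0.008,0,20]
    - [0,0,0.012,0,20]
    - [0,0,0.016,0,20]
    - [0,0,0.016,0,20]

```text
time_s: 9.18
tcp_pos: [0.5163, -0.125, 0.1055]
eef_rot: [180.0, 0.0, -86.0]
contact_force: [0.5, 0.8, -3.9]
gripper_width: 0.0335
gripper_force: 40.0
```

>>> step_arm:
  plan:
    - [0,0,0.003,0,20]
    - [0,0,0.006,0,20]
    - [0,0,0.006,0,20]
    - [0,0,0.006,0,20]

```text
time_s: 9.52
tcp_pos: [0.5166, -0.1251, 0.1047]
eef_rot: [-180.0, -0.0, -86.0]
contact_force: [-1.8, -0.2, 2.2]
gripper_width: 0.0332
gripper_force: 40.0
```

>>> step_arm:
  plan:
    - [0.01,-0.001,0,0,20]
    - [0.025,-0.002,0,0,20]
    - [0.04,-0.003,0,0,20]
    - [0.055,-0.005,0,0,20]
    - [0.07,-0.006,0,0,20]
    - [0.085,-0.007,0,0,20]
    - [0.1,-0.008,0,0,20]
    - [0.115,-0.01,0,0,20]
    - [0.13,-0.011,0,0,20]
    - [0.14,-0.012,0,0,20]
    - [0.145,-0.012,0,0,20]
    - [0.145,-0.012,0,0,20]

```text
time_s: 10.52
tcp_pos: [0.5226, -0.1614, 0.1047]
eef_rot: [-179.9, -0.0, -86.0]
contact_force: [-0.1, 4.1, 5.3]
gripper_width: 0.0331
gripper_force: 40.0
```

>>> step_arm:
  plan:
    - [0.015,-0.001,0,0,20]
    - [0.03,-0.002,0,0,20]
    - [0.045,-0.004,0,0,20]
    - [0.06,-0.005,0,0,20]
    - [0.075,-0.006,0,0,20]
    - [0.09,-0.007,0,0,20]
    - [0.105,-0.009,0,0,20]
    - [0.12,-0.01,0,0,20]
    - [0.135,-0.011,0,0,20]
    - [0.15,-0.013,0,0,20]
    - [0.165,-0.014,0,0,20]
    - [0.168,-0.014,0,0,20]

```text
time_s: 11.52
tcp_pos: [0.5282, -0.2034, 0.1039]
eef_rot: [180.0, -0.0, -86.0]
contact_force: [0.0, -0.2, -3.5]
gripper_width: 0.0337
gripper_force: 40.0
```

>>> step_arm:
  plan:
    - [0,0,0.004,0,20]
    - [0,0,0.012,0,20]
    - [0,0,0.012,0,20]

```text
time_s: 11.77
tcp_pos: [0.5281, -0.2025, 0.1008]
eef_rot: [180.0, 0.0, -86.0]
contact_force: [-0.6, 0.4, -2.5]
gripper_width: 0.0332
gripper_force: 40.0
```

The force fell back to the free-hanging level and the tip is below the surface, so the pin is in the hole. I'll lower it until the pan seats.

>>> step_arm:
  plan:
    - [0,0,0.012,0,20]
    - [0,0,0.025,0,20]
    - [0,0,0.04,0,20]
    - [0,0,0.055,0,20]
    - [0,0,0.067,0,20]
    - [0,0,0.076,0,20]
    - [0,0,0.08,0,20]
    - [0,0,0.08,0,20]
    - [0,0,0.08,0,20]

```text
time_s: 12.52
tcp_pos: [0.5285, -0.2026, 0.0813]
eef_rot: [-180.0, -0.0, -86.0]
contact_force: [-0.0, 0.8, -3.5]
gripper_width: 0.0331
gripper_force: 40.0
```

>>> step_arm:
  plan:
    - [0,0,0.004,0,20]
    - [0,0,0.006,0,20]
    - [0,0,0.006,0,20]

```text
time_s: 12.77
tcp_pos: [0.5284, -0.2026, 0.0798]
eef_rot: [-180.0, 0.0, -86.0]
contact_force: [0.7, -0.1, -3.6]
gripper_width: 0.0335
gripper_force: 40.0
```

>>> step_arm:
  plan:
    - [0,0,0.003,0,20]
    - [0,0,0.005,0,20]
    - [0,0,0.005,0,20]
    - [0,0,0.005,0,20]

```text
time_s: 13.1
tcp_pos: [0.5285, -0.2026, 0.0788]
eef_rot: [-180.0, -0.0, -86.0]
contact_force: [-0.3, -0.5, -0.1]
gripper_width: 0.0332
gripper_force: 40.0
```

The pan touches at the predicted height of 0.079. I'll release and retreat.

>>> step_arm:
  plan:
    - [0,0,0,0,33]
    - [0,0,0,0,36]
    - [0,0,0,0,42]
    - [0,0,0,0,52]
    - [0,0,0,0,65]
    - [0,0,0,0,75]
    - [0,0,0,0,80]
    - [0,0,0,0,80]
    - [0,0,0,0,80]

```text
time_s: 13.85
tcp_pos: [0.5285, -0.2026, 0.0786]
eef_rot: [-180.0, -0.0, -86.0]
contact_force: [-0.1, 0.9, 0.3]
gripper_width: 0.076
gripper_force: 0.0
```

>>> step_arm:
  plan:
    - [0,0,-0.04,0,80]
    - [0,0,-0.1,0,80]
    - [0,0,-0.18,0,80]
    - [0,0,-0.27,0,80]
    - [0,0,-0.36,0,80]
    - [0,0,-0.45,0,80]
    - [0,0,-0.54,0,80]
    - [0,0,-0.6,0,80]
    - [-0.1,0,-0.6,0,80]
    - [-0.25,0,-0.6,0,80]
    - [-0.35,0,-0.6,0,80]
    - [-0.35,0,-0.6,0,80]

```text
time_s: 14.85
tcp_pos: [0.5221, -0.1124, 0.2298]
eef_rot: [-179.9, 0.0, -85.9]
contact_force: [-0.1, 0.2, -0.3]
gripper_width: 0.0801
gripper_force: 0.0
```

Run:
```python
from h import *
im,st=snap('scene','s5.png'); im2,_=snap('side','d5.png');im3,_=snap('wrist','w5.png'); print(st['tcp_pos'],st['time_s'],st['gripper_width'])
f=lambda i:cv2.resize(i,(400,300))
cv2.imwrite('pics/c5.png',cv2.cvtColor(np.vstack([np.hstack([cv2.resize(im[240:420,120:360],(400,300)),cv2.resize(im2[120:270,300:500],(400,300))]),np.hstack([f(im),f(im3)])]),cv2.COLOR_RGB2BGR))
```

```text
[ 0.52207706 -0.11237509  0.22984336] 14.85 0.08010510434715323
```

View pics/c5.png

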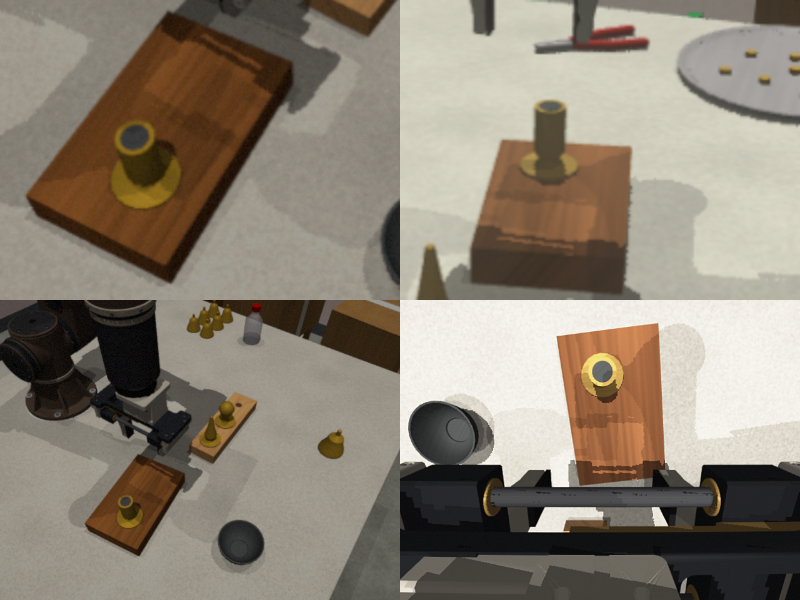

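The cup stands upright with its pan flat on the plinth, at (145,175) in the top-left crop. The ball and spire are still in the strip and the gripper is clear.

```bash
python3 -c "
from plant import workorder; print(workorder.close_job())"
```

```text
the job is handed in; nothing more can be done
None
```

The job is handed in: the cup was set down about 8 cm from the hole and slid across the wood until its pin dropped in, and it now stands upright with its pan on the plinth, with the ball and spire untouched and about 15 s used.

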